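# Hang the slide carrier over to the draining stand and lock it

## Task

Take the slide carrier off the rinsing stand by its top grip and hang it on both prongs of the draining stand, lowering it right into the dips before you let go, then push the draining stand's keeper slide forward over the carrier's bar to its end stop so that the carrier is locked. Keep the carrier level all the way, do not set it down anywhere, and do not push or knock over the bottles, the jar and the cup standing around.

Things in the scene. Friction and masses are not known exactly. Their poses are not given: they have to be found in the camera images.
- carrier: Loose steel slide carrier, 46 (x) x 106 (y) x 198 mm high, about 0.3 kg, same either way round. Origin: centre of its underside, z up, y along its long side. Rack of glass slides, 78 mm high; above it two bail wires (y = -50, +50) hold a level bar along y, and on that a grip block. At the start it hangs level on the rinsing stand, underside 36 mm above the worktop.
- carrier_bar (a point): Middle of the carrier's level bar (round, 8 mm thick, along the carrier's y, 92 mm free length), 139 mm above the carrier's underside. This bar lies in the prongs' dips.
- carrier_grip (a point): Point to grip, at the middle of the grey grip block on top of the carrier (14 mm in the carrier's x, 34 mm in y; from 164 to 198 mm above the underside; best pinched from above across x). 182 mm above the underside, 43 mm above the bar's axis. The weight hangs about 130 mm below it: grip firmly.
- rinse_stand: Fixed stand WITHOUT a slide on its head. Origin on the worktop under the hanging bar; x points level from prong tips back to the post, y across, z up. Drip tray 84 x 124 mm, rim 14 mm high, round the origin. Post 20 x 30 mm at x = 93 mm bears a head block (x = 43 to 128, 64 mm wide, top at z = 181 mm) with two prongs toward -x. The carrier hangs here, its y along the stand's y.
- rinse_seat (a point): Where the bar's middle lies on the rinsing stand (within 5 mm along y), 175 mm above the stand's origin; axes as the stand's. The prongs (7 mm thick, at y = -20 and +20 mm) dip here and end in upturned tips at x = -19 mm, tops 15 mm above this point. To unhook: lift 22 to 45 mm (any higher and the rack, under the prongs, hits them), then draw out along the stand's -x at least 50 mm.
- drain_stand: Fixed stand of the same form and size as the rinsing stand (same tray, post, head, prongs and axes), but WITH a keeper slide with a black grip on top of its head; empty at the start. Origin on the worktop under the place for the bar. The stands change sides from run to run.
- drain_seat (a point): Where the bar's middle must lie on the draining stand, 175 mm above the stand's origin; axes as the stand's. Same prongs and dips as at the rinsing stand: come in from the stand's -x side with the bar along the stand's y and 22 to 45 mm above this point, then lower it into both dips (open upward, about 20 mm wide at the top).
- keeper (a joint): Keeper slide, m: 0 = open (back), 0.050 = end stop, locked. Grows along the draining stand's -x. Stays where left; about 1.5 N moves it. Starts between 0 and 0.008, its arm clear of the dips. Its flat arm (6 x 6 mm, at the stand's y = +31 mm) runs 8 to 15 mm above the bar's axis, so it passes over a hung bar without touching; closed too early it blocks the place.
- keeper_grip (a point): Point on the keeper's black upright grip (14 mm along the slide, 18 mm across, 36 mm tall), 13 mm below its top, 211 mm above the worktop; at the draining stand's x = 108 mm minus the joint value, y = 0; axes as the stand's. Its foot is a flat carriage (36 x 44 mm), top 22 mm below this point. Locked, it is 58 mm behind the hung carrier's grip block.
- pump_bottle: Pump bottle, loose, between the two stands: plan 75 (along world x) x 48 mm, 187 mm tall. It stands level with the posts. Origin: centre of its underside. Fixed equipment to the right of the work: a round centrifuge (x 0.49 to 0.72, y -0.09 to -0.32 m) and beyond it a tall analyser (x over 0.43, y below -0.42 m, 0.37 m tall).
- dropper: Dropper bottle, loose. It, the jar and the cup stand near the table's front edge: one between the stands, one outside each, changing. Size 36 mm across, 96 mm tall. Origin: centre of its underside.
- stain_jar: Square stain jar, loose, between or beside the stands (see dropper): 55 x 55 x 80 mm tall. Origin: centre of its underside.
- sample_cup: Round lidded sample cup, loose, between or beside the stands (see dropper): 64 mm across, 73 mm tall. Origin: centre of its underside.

How it is judged:
On the way, in this order (a step that is already met when the one before it is completed fails the run):
1. The carrier is lifted off the rinsing stand in the gripper, its bar more than 18 mm above the dips' seat (z of carrier_bar in the frame of rinse_seat above 0.018 m and contact force between the fingers and carrier above 1 N), for 0.1 s.
2. The carrier's bar lies in both dips of the draining stand while the fingers still touch the carrier (x of carrier_bar in the frame of drain_seat between -0.008 and 0.008 m and y of carrier_bar in the frame of drain_seat between -0.012 and 0.012 m and z of carrier_bar in the frame of drain_seat between -0.006 and 0.006 m and angle between the y axis of carrier and the y axis of drain_stand, either way round below 0.2 rad and angle between carrier's own z axis and vertical below 0.12 rad and contact force between the fingers and carrier above 0.3 N), for 0.1 s.
3. The keeper is slid to its end stop over the hung bar (x of carrier_bar in the frame of drain_seat between -0.008 and 0.008 m and y of carrier_bar in the frame of drain_seat between -0.012 and 0.012 m and z of carrier_bar in the frame of drain_seat between -0.006 and 0.006 m and angle between the y axis of carrier and the y axis of drain_stand, either way round below 0.2 rad and angle between carrier's own z axis and vertical below 0.12 rad and value of joint keeper above 0.047 m), for 0.2 s.
At the end, for the whole second after the job is handed in: The carrier hangs at rest on the draining stand with its bar in both dips (bar middle within 8 mm in x, 12 mm in y and 6 mm in height of the seat, bar within 0.2 rad of straight across, tilt under 0.12 rad), and the keeper is within 3 mm of its end stop (all of step 3 and linear speed of carrier below 0.03 m/s and angular speed of carrier below 0.3 rad/s); the robot touches nothing.
It fails at once if The carrier tilts more than 0.35 rad (20 degrees) (angle between carrier's own z axis and vertical above 0.35 rad).
It fails at once if The carrier is set down or dropped (underside lower than 22 mm above the worktop) (height (world z) of carrier below 0.022 m).
It fails at once if A bottle, the jar or the cup is pushed more than 25 mm or knocked over (distance of any of pump_bottle, dropper, stain_jar, sample_cup from where it was at the start of the episode above 0.025 m or angle between any of pump_bottle, dropper, stain_jar, sample_cup's own z axis and vertical above 0.6 rad).
It fails at once if The carrier rests on or is pressed against a bottle, the jar or the cup (more than 2 N) (contact force between carrier and pump_bottle above 2 N or contact force between carrier and dropper above 2 N or contact force between carrier and stain_jar above 2 N or contact force between carrier and sample_cup above 2 N).
It also fails if it takes over 56 s, if anything falls off the work surface, if the arm or the gripper's body presses on something with over 40 N, if the wrist force passes 120 N, or if a joint passes its speed limit or range.

## Robot

A 6-joint arm with a two-finger parallel gripper is mounted at the origin on a cart in front of the work surface, level with it; the furniture and walls round the work are solid. World frame = base frame: x ahead of the robot, y to its left, z up, the work surface at z = 0. Lengths are in m, angles in rad, forces in N, time in s.
With the tool pointing down it reaches from about 0.3 to 1 m from the base axis. Payload 5.1 kg.
Tool frame: the origin (TCP) lies between the finger pads; the fingertips stand 8 mm ahead of it and the grasp point (between the pads) lies 11 mm behind it (arm.tip_reach is the distance from the TCP to the fingertips, in m); z points along the fingers, y is the line along which they close (so a half turn about z gives the same grasp; the last joint's range is limited). The gripper opens to 95 mm and grips with 3 to 60 N. Pads are 20 mm wide; open, the fingers measure 119 mm over their backs; the gripper's body (75 mm by 180 mm) begins 59 mm behind the grasp point.
Start: joints at [1.078, 0.124, 1.65, -0, 1.367, -0.083], TCP at [0.259, 0.596, 0.223] pointing down, gripper open.
Joint ranges: [-2.61, 2.61], [-1.02, 2.33], [0.03, 2.71], [-1.35, 4.49], [0.32, 2.68], [-2.91, 2.91]. Speed limits (rad/s): [2.57, 2.57, 3.14, 3.14, 3.14, 3.14].

## Interface

Orientations are given as a 3x3 rotation matrix whose columns are the frame's x, y, z axes.
In Python, from workcell import telemetry, imaging, job_done, arm gives the robot as it stands. The module is installed in compiled form; this text tells all that it offers.
- The arm moves only by the tool arm_command, never from a script. Its argument "targets" is a list that holds one entry, the list of rows, each a list of 7 numbers: the shift along the tool's x, y, z in cm, then the turn, a rotation vector about the tool's x, y, z in rad, then the finger opening in cm, from 0 to 9.51. In form: [[[x, y, z, rx, ry, rz, gripper], ...]]. A call has 1 to 5 rows; each row is the pose to reach, as a shift and turn from the pose commanded when the call began, along the tool's axes at that moment; what a row does not reach only later rows make up. A row lasts 1/12 s, in which the tool goes at most 41.7 mm and 7.16 degrees, less where a joint would pass 70% of its speed; a pose out of reach is approached as far as the arm can. A call with a gripper value outside its range is refused whole. The fingers move at their own pace and stop on an object; "squeeze" is the grip in N (left out, the last holds). Time passes only in rows, so rows that repeat a pose let the fingers close. It gives the time, the measured TCP pose, the force, the opening and the grip force at its end, in the units of the state.
- telemetry.get_obs(): the state, without advancing time (a new reading comes with each control period).
- imaging.camera(name): name is "scene" or "top" or "wrist"; returns the picture (480x640x3 uint8, blue, green, red); there is no depth.
- imaging.camera_info(name): a dict with "fovy" (degrees; the focal length in pixels is half the picture's height over the tangent of half this angle, whatever the lens; pixels are square), "cx", "cy" (the principal point, pixels), "xyz" and "orientation" of the camera in the world; the wrist camera has in their place "T_tool_cam" (4x4, takes a point from camera to tool coordinates, whose origin is the TCP and whose axes are the flange's). Camera axes: x right, y up, looking along -z (the intrinsics and any distortion apply to the point x, -y, -z); pixel columns grow to the right and rows downward; lengths in m; the calibration is good to about 2 mm. A picture is of the moment at which its call begins: read the wrist's pose just before it. camera_info takes no time and is no camera call.
- job_done(): hands the job in; it is judged then, once.
Trained networks look in the newest picture that a camera, given by its name, has taken for a name from the list of things; names that differ only in an ending like _2 or _b are one class to them, and where a whole thing is asked for, a point or a joint stands for the part that bears it (a point fixed in the world has none). Each returns a list of dicts, best first, with "score" (0 to 1); they miss things now and then, are a little off and sometimes report something else, mostly with a low value. They report only what shows in the picture. A call takes as long as a camera call.
- imaging.recognise(camera, name): "centre" ([row, column] in pixels, amid what is visible of it).
The state is a dict: "clock": time; "qpos": joint angles; "qvel": joint speeds; "joint_efforts": joint torques, N m; "tcp_pos": TCP position; "orientation": TCP orientation; "force": force on the tool from outside, world axes, zero at the start; "moment": the same for the moment, N m; "finger_gap": finger opening in m; "grip_force": force on a finger pad.
Only numpy, scipy, OpenCV 4.12 (cv2) and the standard library are available. Lean on these libraries where they do the work, as an engineer would, in place of code of your own. Each camera call takes 0.05 s, during which the arm holds its last target. There are 200 camera calls.

## Working session

There is one attempt and no reset: what is moved stays moved. The work goes in short steps, Python scripts to look and compute and a tool call to move; the robot and the scene stay as the last step left them, time stands still between calls to the robot, and variables do not carry over. Pictures are saved under pics/ and viewed, at most 11 in all, crops included, and the job is handed in when it is done.

Besides the shell and the picture viewer there is one more tool, called after "Request:" as name([rows], argument=value, ...), one row to a line, values as JSON. arm_command: Moves the arm, as the interface text tells. Its arguments: {"type":"object","properties":{"targets":{"type":"array","items":{"type":"array","items":{"type":"array","items":{"type":"number"}}}},"squeeze":{"type":"number"}},"required":["targets"]}

```bash
mkdir -p pics; cat > h.py <<'E'
import numpy as np, cv2
from workcell import telemetry, imaging, job_done, arm
def cam(n):
    o=telemetry.get_obs(); i=imaging.camera_info(n)
    if n=="wrist":
        T=np.eye(4);T[:3,:3]=o["orientation"];T[:3,3]=o["tcp_pos"];T=T@np.array(i["T_tool_cam"])
        R,p=T[:3,:3],T[:3,3]
    else: R,p=np.array(i["orientation"]),np.array(i["xyz"])
    return R,p,240/np.tan(np.radians(i["fovy"])/2),i["cx"],i["cy"]
def ray(c,rc):
    R,p,f,cx,cy=c
    d=R@np.array([(rc[1]-cx)/f,-(rc[0]-cy)/f,-1]); return p,d/np.linalg.norm(d)
def atz(c,rc,z):
    p,d=ray(c,rc); return p+d*(z-p[2])/d[2]
def proj(c,X):
    R,p,f,cx,cy=c; q=R.T@(np.array(X)-p); return np.array([cy+f*q[1]/q[2]*1.0, cx-f*q[0]/q[2]])
def tri(L):
    A=0;b=0
    for p,d in L:
        P=np.eye(3)-np.outer(d,d);A=A+P;b=b+P@p
    return np.linalg.solve(A,b)
E
python3 - <<'E'
from h import *
for n in["scene","top","wrist"]:
    print(n,imaging.camera_info(n)); cv2.imwrite(f"pics/{n}0.png",imaging.camera(n))
    for t in["carrier","carrier_grip","rinse_stand","drain_stand","keeper_grip","keeper","pump_bottle","dropper","stain_jar","sample_cup"]:
        print(t,[(np.round(d["centre"]).tolist(),round(d["score"],2)) for d in imaging.recognise(n,t)[:2]])
print(telemetry.get_obs())
E
```

```text
scene {'fovy': 56.85537444835565, 'cx': 319.6095232635536, 'cy': 232.10900413629605, 'xyz': array([-0.19098316, -0.58939413,  0.7083251 ]), 'orientation': array([[ 0.73574085,  0.33258321, -0.5899778 ],
       [-0.67725779,  0.36476796, -0.63895713],
       [ 0.00269859,  0.86967393,  0.49361926]])}
carrier [([268.0, 358.0], 0.69)]
carrier_grip [([270.0, 360.0], 0.81)]
rinse_stand [([272.0, 381.0], 0.97)]
drain_stand [([228.0, 298.0], 0.86), ([267.0, 359.0], 0.44)]
keeper_grip [([181.0, 304.0], 0.7)]
keeper [([178.0, 305.0], 0.52)]
pump_bottle [([239.0, 329.0], 0.77), ([270.0, 359.0], 0.49)]
dropper [([226.0, 243.0], 0.54)]
stain_jar [([271.0, 301.0], 0.85)]
sample_cup [([329.0, 395.0], 0.76), ([276.0, 380.0], 0.64)]
top {'fovy': 56.43179385058817, 'cx': 315.207661529196, 'cy': 242.1752391839047, 'xyz': array([0.35250067, 0.12870326, 1.07042278]), 'orientation': array([[-0.00685125,  0.9870464 , -0.16028871],
       [-0.99993235, -0.00826911, -0.00818031],
       [-0.00939979,  0.16022182,  0.98703628]])}
carrier [([243.0, 368.0], 0.75)]
carrier_grip [([244.0, 372.0], 0.76)]
rinse_st
[... 974 characters left out ...]
       1.36747609e+00, -8.26197925e-02]), 'qvel': array([ 0.00088981,  0.0006548 ,  0.00125687,  0.00039238, -0.00029185,
        0.00189035]), 'joint_efforts': array([ 1.85685087e-03, -4.17586148e+01, -3.60208797e+01,  7.75813940e-02,
        4.31373564e-02, -3.67418284e-05]), 'tcp_pos': array([0.25899728, 0.59616653, 0.22265563]), 'orientation': array([[-9.17204924e-01,  3.98415771e-01, -1.38935494e-05],
       [ 3.98415770e-01,  9.17204924e-01,  2.52230255e-05],
       [ 2.27924830e-05,  1.75992741e-05, -1.00000000e+00]]), 'force': array([-0.51806404,  1.11125725, -0.30447065]), 'moment': array([-0.04289117, -0.02774432, -0.0473419 ]), 'grip_force': 0.0, 'finger_gap': 0.09509448613336935}
```

```bash
python3 - <<'E'
import cv2
a=cv2.imread("pics/top0.png");cv2.imwrite("pics/topc.png",cv2.resize(a[130:330,140:480],None,fx=2.35,fy=2.35,interpolation=2))
a=cv2.imread("pics/scene0.png");cv2.imwrite("pics/scenec.png",cv2.resize(a[140:380,200:460],None,fx=2.5,fy=2.5,interpolation=2))
E
```

```text
(no output)
```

View pics/topc.png

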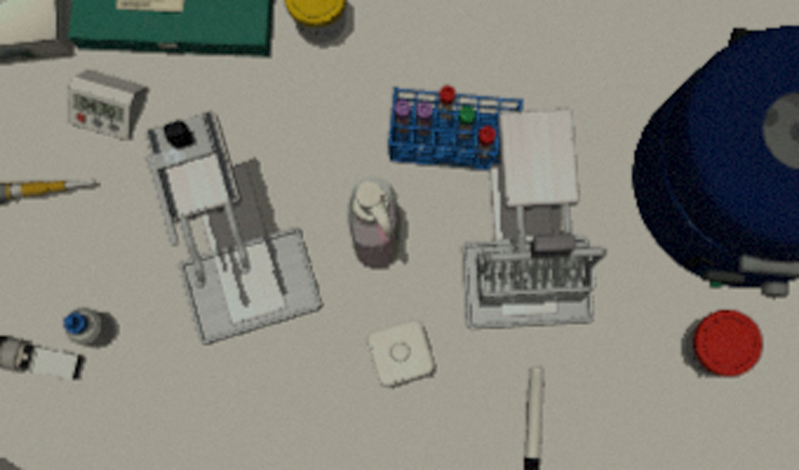

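View pics/scenec.png

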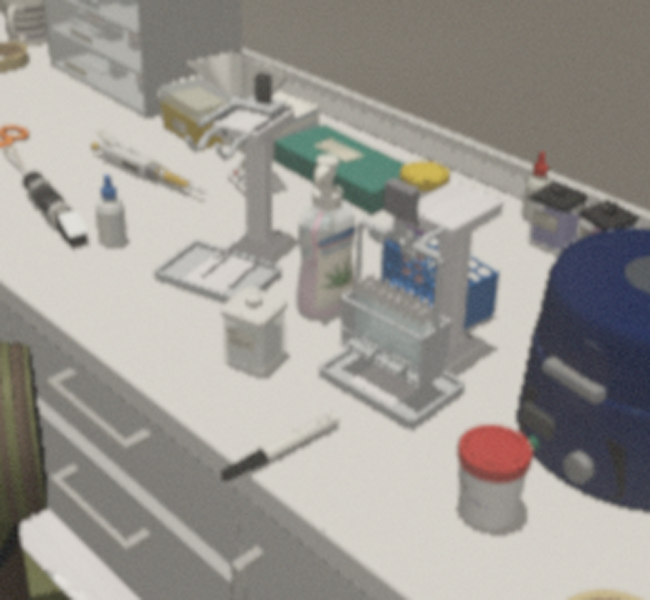

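Top view: the drain stand is at left, turned (keeper grip at about col 217, row 187). The rinse stand with the carrier is at right (grip about col 375, row 234). The jar stands between them, the dropper is outside left, the cup outside right, and the pump bottle sits midway.

```bash
python3 - <<'E'
from h import *
t=cam("top");s=cam("scene")
cr=lambda x,y:(130+y/2.35,140+x/2.35)
sc=lambda x,y:(140+y/2.5,200+x/2.5)
print("grip",tri([ray(t,cr(553,243)),ray(s,sc(402,203))]),atz(t,cr(553,243),.218))
print("keeper",tri([ray(t,cr(180,134)),ray(s,sc(263,88))]),atz(t,cr(180,130),.224))
for n,cs in dict(drain=[(205,342),(322,303),(300,230),(183,265)],rinse=[(467,327),(593,322),(590,240),(467,243)]).items():
    P=np.array([atz(t,cr(*c),.014) for c in cs])[:,:2];c=P.mean(0)
    print(n,P.round(3).tolist(),c, cv2.minAreaRect((P*1000).astype(np.float32)))
# head tops z .181: corners
print("rinse head",[atz(t,cr(*c),.181)[:2].round(3).tolist() for c in [(509,206),(578,203),(573,109),(500,112)]])
print("drain head front",[atz(t,cr(*c),.181)[:2].round(3).tolist() for c in [(172,218),(240,193),(215,113),(150,128)]])
for n,z in dict(pump_bottle=.1,dropper=.05,stain_jar=.08,sample_cup=.073).items():
    p=dict(pump_bottle=(224,300),dropper=(270,180),stain_jar=(280,310),sample_cup=(278,450))[n]
    print(n,atz(t,p,z))
E
```

```text
grip [0.50619185 0.02028421 0.21591305] [0.50714322 0.01936822 0.218     ]
keeper [0.60390877 0.33246156 0.21029788] [0.60456954 0.32839712 0.224     ]
drain [[0.446, 0.346], [0.484, 0.229], [0.56, 0.252], [0.525, 0.371]] [0.5036618  0.29938036] ((503.5586853027344, 299.2665710449219), (82.51298522949219, 124.223388671875), 17.22049331665039)
rinse [[0.459, 0.082], [0.463, -0.045], [0.547, -0.045], [0.545, 0.081]] [0.50341188 0.0184397 ] ((502.9049377441406, 18.80898666381836), (85.99974822998047, 128.2064666748047), 0.9295275211334229)
rinse head [[0.547, 0.052], [0.549, -0.008], [0.633, -0.006], [0.631, 0.058]]
drain head front [[0.539, 0.343], [0.56, 0.285], [0.633, 0.308], [0.619, 0.365]]
pump_bottle [0.55112668 0.17012644 0.1       ]
dropper [0.45612698 0.4478664  0.05      ]
stain_jar [0.42862944 0.14901827 0.08      ]
sample_cup [ 0.43125436 -0.16224063  0.073     ]
```

```bash
cat >> h.py <<'E'
def go(x,y,z,yaw):
    """tool shift (cm) and turn for TCP at x,y,z, tool y axis at world yaw (rad), pointing down"""
    from scipy.spatial.transform import Rotation as Ro
    o=telemetry.get_obs();R=np.array(o["orientation"])
    ty=np.array([np.cos(yaw),np.sin(yaw),0]);tz=np.array([0,0,-1.]);T=np.column_stack([np.cross(ty,tz),ty,tz])
    print("go",(R.T@(np.array([x,y,z])-o["tcp_pos"])*100).round(2),Ro.from_matrix(R.T@T).as_rotvec().round(4),"t",round(o["clock"],2))
E
python3 -c "
from h import *
go(.50,.30,.36,0)"
```

```text
go [-33.9  -17.56 -13.74] [ 0.    -0.     1.161] t 1.65
```

Request:
arm_command([
  [[-3,-1.5,-2.6,0,0,0.12,5],[-6,-3,-5.2,0,0,0.24,5],[-9,-4.5,-7.8,0,0,0.36,5],[-12,-6,-10.4,0,0,0.48,5],[-15,-7.5,-13,0,0,0.6,5]],
])

```text
clock: 2.07
tcp_pos: [0.3653, 0.4686, 0.3516]
orientation: [[-0.527, 0.85, 0.0], [0.85, 0.527, 0.0], [-0.0, 0.0, -1.0]]
force: [0.1, 0.7, 0.3]
finger_gap: 0.0672
grip_force: 0.0
```

```bash
python3 -c "
from h import *
go(.50,.30,.36,0)"
```

```text
go [-21.43   2.55  -0.84] [ 3.000e-04 -1.000e-04  5.556e-01] t 2.07
```

Request:
arm_command([
  [[-4,0.5,-0.2,0,0,0.11,5],[-8,1,-0.4,0,0,0.22,5],[-12,1.5,-0.6,0,0,0.33,5],[-16,2,-0.8,0,0,0.44,5],[-20,2.4,-0.8,0,0,0.555,5]],
])

```text
clock: 2.48
tcp_pos: [0.4925, 0.3118, 0.3591]
orientation: [[-0.001, 1.0, 0.001], [1.0, 0.001, 0.001], [0.001, 0.001, -1.0]]
force: [0.9, 0.5, 0.8]
finger_gap: 0.0501
grip_force: 0.0
```

Request:
arm_command([
  [[0,0,0,0,0,0,5],[0,0,0,0,0,0,5]],
])

```text
clock: 2.65
tcp_pos: [0.4925, 0.3117, 0.3582]
orientation: [[-0.003, 1.0, -0.0], [1.0, 0.003, 0.0], [0.0, -0.0, -1.0]]
force: [-0.4, -0.7, 0.7]
finger_gap: 0.05
grip_force: 0.0
```

```bash
python3 - <<'E'
from h import *
c=cam("wrist");a=imaging.camera("wrist");cv2.imwrite("pics/w1.png",a)
np.save("w1.npy",np.array([*c],dtype=object),allow_pickle=True)
for t in["drain_stand","keeper_grip"]: print(t,imaging.recognise("wrist",t)[:2])
go(.47,.03,.36,0)
# predicted
y=np.radians(17.2);X=np.array([np.cos(y),np.sin(y),0]);O=np.array([.5037,.2993,0])
print("pred keeper top",proj(c,O+.108*X+[0,0,.224]),"seat",proj(c,O+[0,0,.175]))
E
```

```text
drain_stand [{'centre': [196.9, 385.1], 'score': 0.83}]
keeper_grip [{'centre': [190.8, 445.4], 'score': 0.68}, {'centre': [378.7, 327.4], 'score': 0.59}]
go [-28.4   -2.31  -0.18] [-0.0002 -0.0003  0.0078] t 2.8
pred keeper top [210.86936729 471.57648808] seat [236.5587569  336.00737321]
```

View pics/w1.png

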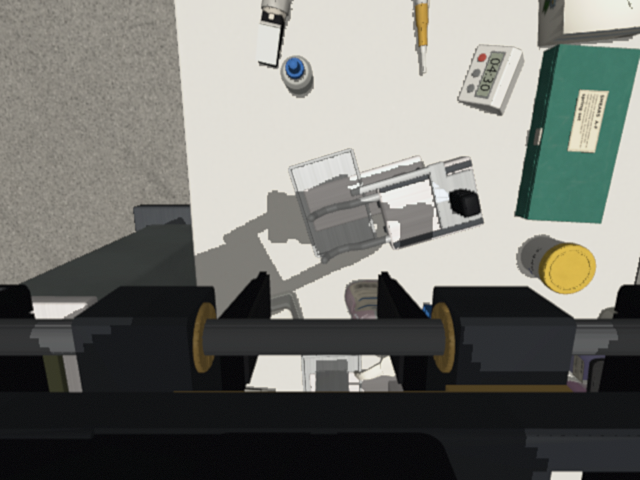

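Wrist view from over the drain stand: keeper grip top at about (465,203), head (385–485, 160–250), prongs pointing left and ending around (370,230), and tray (290–385, 150–260). I'll zoom in to measure.

```bash
python3 - <<'E'
import cv2
a=cv2.imread("pics/w1.png")[135:275,280:500];cv2.imwrite("pics/w1c.png",cv2.resize(a,None,fx=3.6,fy=3.6,interpolation=2))
E
```

```text
(no output)
```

View pics/w1c.png

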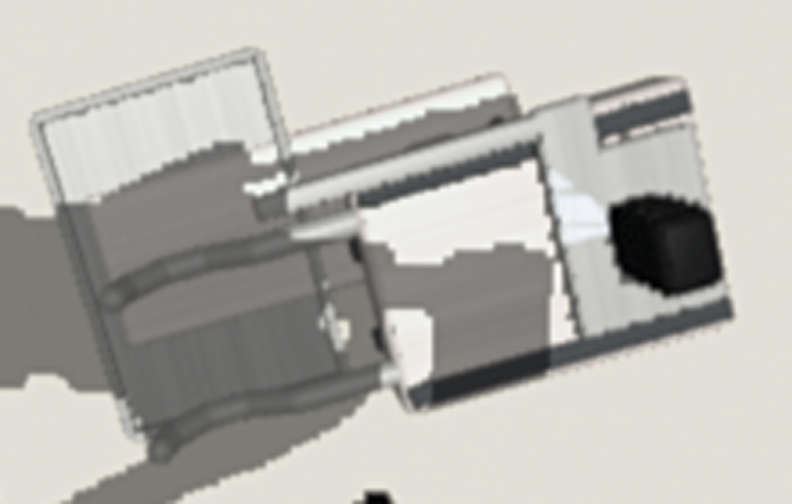

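```bash
cat > fit.py <<'E'
from h import *
from scipy.optimize import least_squares
def fit(c,pts,x0):
    def P(v,q): 
        C,S=np.cos(v[2]),np.sin(v[2]); return np.array([v[0]+C*q[0]-S*q[1],v[1]+S*q[0]+C*q[1],q[2]])
    f=lambda v:np.concatenate([proj(c,P(v,q))[::-1]-px for px,q in pts])
    r=least_squares(f,x0,loss="soft_l1",x_scale=[.01,.01,.1]);return r.x,f(r.x).reshape(-1,2).round(1)
E
python3 - <<'E'
from fit import *
c=np.load("w1.npy",allow_pickle=True)
L=[((110,298),(-.019,.02,.188)),((160,449),(-.019,-.02,.188)),((32,118),(-.042,.062,.014)),((257,48),(.042,.062,.014)),((130,437),(-.042,-.062,.014)),
((408,411),(.043,-.032,.181)),((733,316),(.128,-.032,.181)),((688,80),(.128,.032,.181))]
L=[((280+p[0]/3.6,135+p[1]/3.6),q) for p,q in L]
v,r=fit(c,L,[.5,.3,.3]);print(v,r.tolist())
v2,r=fit(c,[L[i] for i in(0,1,5,6,7)],[.5,.3,.3]);print(v2,r.tolist())
C,S=np.cos(v2[2]),np.sin(v2[2])
t=atz(c,(135+228/3.6,280+693/3.6),.224)[:2]-v2[:2];print("keeper in stand",t@[C,S],t@[-S,C])
# top cam fit
t=cam("top");cr=lambda x,y:(140+x/2.35,130+y/2.35)
M=[((205,342),(-.042,.062,.014)),((322,303),(-.042,-.062,.014)),((300,230),(.042,-.062,.014)),((183,265),(.042,.062,.014))]
print(fit(t,[(cr(*p),q) for p,q in M],[.5,.3,.3]))
E
```

```text
[0.50508089 0.30582729 0.29422   ] [[0.2, -0.4], [-0.5, -0.2], [-0.5, -0.0], [-0.2, 0.1], [0.4, 0.1], [-0.3, 1.4], [1.6, 1.4], [-0.2, -3.3]]
[0.50506661 0.30576297 0.29795052] [[0.2, -0.3], [-0.4, -0.1], [-0.2, 1.3], [1.6, 0.9], [-0.5, -3.8]]
keeper in stand 0.10745505809539121 0.003824650018080033
(array([0.50363993, 0.29939006, 0.30041435]), array([[ 0.1,  0.2],
       [ 0.4,  1.1],
       [-0.4, -0.9],
       [-0.1, -0.3]]))
```

Request:
arm_command([
  [[-4,0,0,0,0,0,5],[-6,0,0,0,0,0,5],[-6,0,0,0,0,0,5],[-6,0,0,0,0,0,5]],
])

```text
clock: 3.13
tcp_pos: [0.4912, 0.2542, 0.3586]
orientation: [[-0.007, 1.0, 0.0], [1.0, 0.007, 0.001], [0.001, 0.0, -1.0]]
force: [0.5, 0.1, -0.7]
finger_gap: 0.0498
grip_force: 0.0
```

```bash
python3 - <<'E'
from fit import *
c1=np.load("w1.npy",allow_pickle=True)
c=cam("wrist");a=imaging.camera("wrist");cv2.imwrite("pics/w2.png",a);np.save("w2.npy",np.array([*c],dtype=object),allow_pickle=True)
b=cv2.imread("pics/w1.png")
# template matches of w1 patches in w2
for n,p in dict(keeper=(693,228),tip1=(110,298),tip2=(160,449),tray=(32,118),tray2=(257,48),head=(733,316)).items():
    x,y=280+p[0]/3.6,135+p[1]/3.6;xi,yi=int(round(x)),int(round(y));h=9
    T=b[yi-h:yi+h+1,xi-h:xi+h+1];m=cv2.matchTemplate(a,T,cv2.TM_CCOEFF_NORMED)
    _,s,_,l=cv2.minMaxLoc(m);X=(l[1]+h+y-yi,l[0]+h+x-xi)
    print(n,round(s,2),np.round(X,1),tri([ray(c1,(y,x)),ray(c,X)]).round(4))
print(telemetry.get_obs()["tcp_pos"])
go(.47,.03,.36,0)
E
```

```text
keeper 0.96 [293.3  24.5] [0.4964 0.3533 0.5299]
tip1 0.71 [122.8 383.6] [0.5001 0.3407 0.3653]
tip2 0.86 [340.7 620.4] [0.4851 0.354  0.528 ]
tray 0.91 [121.8 288.9] [0.4467 0.3526 0.0068]
tray2 0.95 [101.3 353.4] [0.5279 0.3775 0.0089]
head 0.93 [156.8 491.6] [0.6334 0.3144 0.1853]
[0.49129211 0.2545758  0.35848522]
go [-22.44  -2.3   -0.17] [ 0.0003 -0.0008  0.0076] t 3.18
```

```bash
python3 - <<'E'
from fit import *
c1=np.load("w1.npy",allow_pickle=True);c=np.load("w2.npy",allow_pickle=True);a=cv2.imread("pics/w2.png");b=cv2.imread("pics/w1.png")
Q=dict(keeper=((693,228),None),tip1=((110,298),(-.019,.02,.188)),tip2=((160,449),(-.019,-.02,.188)),tray=((32,118),(-.042,.062,.014)),tray2=((257,48),(.042,.062,.014)),headL=((408,411),(.043,-.032,.181)),headR=((733,316),(.128,-.032,.181)))
L=[]
for n,(p,q) in Q.items():
    x,y=280+p[0]/3.6,135+p[1]/3.6;xi,yi=int(round(x)),int(round(y));h=7
    z=q[2] if q else .224; e=proj(c,atz(c1,(y,x),z)).astype(int);w=22
    r0,k0=e[0]-w,e[1]-w;T=b[yi-h:yi+h+1,xi-h:xi+h+1];m=cv2.matchTemplate(a[r0:r0+2*w,k0:k0+2*w],T,cv2.TM_CCOEFF_NORMED)
    _,s,_,l=cv2.minMaxLoc(m);X=(r0+l[1]+h+y-yi,k0+l[0]+h+x-xi)
    print(n,round(s,2),np.round(X,1),e,tri([ray(c1,(y,x)),ray(c,X)]).round(4))
    if q and s>.8: L.append(((X[1],X[0]),q))
v,r=fit(c,L,[.5,.3,.3]);print(v,r.tolist())
E
```

```text
keeper 0.92 [122.3 482.5] [120 481] [0.6091 0.3402 0.2186]
tip1 0.59 [152.8 309.6] [150 311] [0.4795 0.3166 0.1746]
tip2 0.64 [200.7 314.4] [195 326] [0.4879 0.275  0.1707]
tray 0.89 [121.8 288.9] [121 289] [0.4467 0.3526 0.0068]
tray2 0.95 [101.3 353.4] [100 353] [0.5279 0.3775 0.0089]
headL 0.86 [185.2 397.3] [185 397] [0.5549 0.2899 0.1843]
headR 0.97 [156.8 491.6] [157 491] [0.6334 0.3144 0.1853]
[0.50483807 0.30621244 0.30582012] [[-0.8, -0.4], [-1.0, -0.9], [0.1, 1.1], [1.6, 0.1]]
```

Request:
arm_command([
  [[-4,-0.5,0,0,0,0,5],[-8,-1,0,0,0,0,5],[-12,-1.5,0,0,0,0,5],[-16,-2,0,0,0,0,5],[-20,-2.3,0,0,0,0.007,5]],
])

```text
clock: 3.6
tcp_pos: [0.4695, 0.0534, 0.3585]
orientation: [[-0.003, 1.0, 0.001], [1.0, 0.003, 0.0], [0.0, 0.001, -1.0]]
force: [1.6, -0.2, -0.0]
finger_gap: 0.0498
grip_force: 0.0
```

Request:
arm_command([
  [[0,0,0,0,0,0,5],[0,0,0,0,0,0,5]],
])

```text
clock: 3.77
tcp_pos: [0.4702, 0.053, 0.3585]
orientation: [[0.003, 1.0, 0.001], [1.0, -0.003, 0.001], [0.001, 0.001, -1.0]]
force: [-0.4, 0.5, 0.8]
finger_gap: 0.0497
grip_force: 0.0
```

```bash
python3 - <<'E'
from fit import *
c=cam("wrist");a=imaging.camera("wrist");cv2.imwrite("pics/w3.png",a);np.save("w3.npy",np.array([*c],dtype=object),allow_pickle=True)
print(telemetry.get_obs()["tcp_pos"],imaging.recognise("wrist","carrier_grip")[:2])
cv2.imwrite("pics/w3c.png",cv2.resize(a[80:290,230:470],None,fx=2.8,fy=2.8,interpolation=2))
E
```

```text
[0.470242   0.05400966 0.35840296] [{'centre': [237.7, 359.7], 'score': 0.87}]
```

View pics/w3c.png

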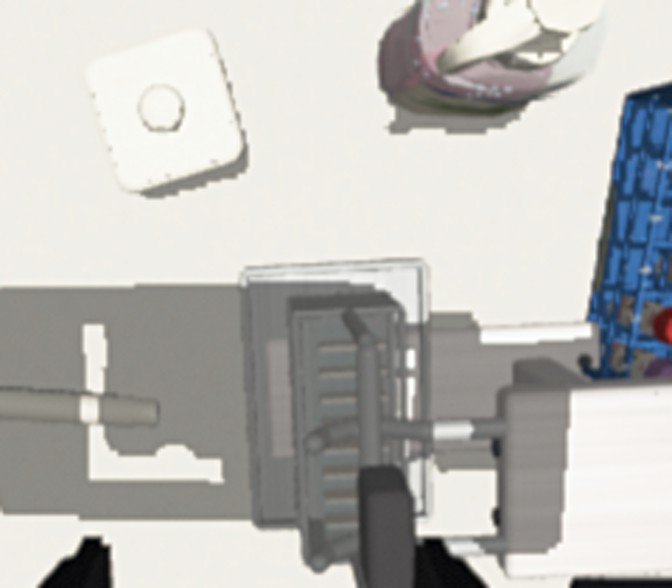

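```bash
python3 - <<'E'
from fit import *
c=np.load("w3.npy",allow_pickle=True)
k=lambda x,y:(230+x/2.8,80+y/2.8)
L=[((243,267),(-.042,.062,.014)),((428,260),(.042,.062,.014)),((255,525),(-.042,-.062,.014)),((315,442),(-.019,.02,.188)),((317,562),(-.019,-.02,.188)),((570,389),(.043,.032,.181))]
L=[(k(*p),q) for p,q in L]
print(*fit(c,L,[.5,.02,0.]));print(*fit(c,L[:3],[.5,.02,0.]));print(*fit(c,L[3:],[.5,.02,0.]))
p=k(386,468);print("block far top edge",atz(c,p[::-1],.234))
t=cam("top");cr=lambda x,y:(140+x/2.35,130+y/2.35)
M=[((467,327),(-.042,.062,.014)),((593,322),(-.042,-.062,.014)),((467,243),(.042,.062,.014))]
print("top",fit(t,[(cr(*p),q) for p,q in M],[.5,.02,0.]))
go(.505,.02,.28,0)
E
```

```text
[0.50664106 0.0236681  0.03543718] [[  0.7   0.6]
 [ -0.5   0.5]
 [  0.3  -0.2]
 [  0.2  -0.7]
 [  0.7  -0.8]
 [-22.2   0.7]]
[0.50640807 0.02411179 0.0351858 ] [[ 0.5  0.2]
 [-0.7  0.2]
 [ 0.1 -0.5]]
[0.5068298  0.02337648 0.03859657] [[  0.3  -0.4]
 [  1.   -0.4]
 [-22.1   0.8]]
block far top edge [0.50396377 0.04566849 0.234     ]
top (array([0.50329355, 0.0189098 , 0.01774228]), array([[ 0.9, -0.6],
       [-0.4,  0.2],
       [-0.3,  0.3]]))
go [-3.47  3.47  7.83] [-0.     -0.0008  0.0007] t 3.87
```

```bash
python3 -c "
from h import *
go(.505,.026,.25,.03)"
```

```text
go [-2.87  3.47 10.83] [-0.     -0.0008 -0.0293] t 3.87
```

Request:
arm_command([
  [[-1,1.2,3.6,0,0,-0.01,5],[-2,2.4,7.2,0,0,-0.02,5],[-2.9,3.5,10,0,0,-0.03,5],[-2.9,3.5,10.8,0,0,-0.03,5],[-2.9,3.5,10.8,0,0,-0.03,5]],
])

```text
clock: 4.28
tcp_pos: [0.5036, 0.026, 0.2468]
orientation: [[-0.031, 0.999, -0.007], [1.0, 0.031, 0.001], [0.001, -0.007, -1.0]]
force: [-0.2, 0.2, -0.7]
finger_gap: 0.0494
grip_force: 0.0
```

```bash
python3 - <<'E'
from h import *
c=cam("wrist");a=imaging.camera("wrist");cv2.imwrite("pics/w4.png",a);np.save("w4.npy",np.array([*c],dtype=object),allow_pickle=True)
print(telemetry.get_obs()["tcp_pos"],imaging.recognise("wrist","carrier_grip")[:2])
go(.505,.026,.207,.03)
E
```

```text
[0.50457559 0.02591439 0.24955642] [{'centre': [238.2, 327.2], 'score': 0.64}]
go [ 0.03 -0.04  4.45] [ 0.001  -0.0003  0.001 ] t 4.38
```

View pics/w4.png

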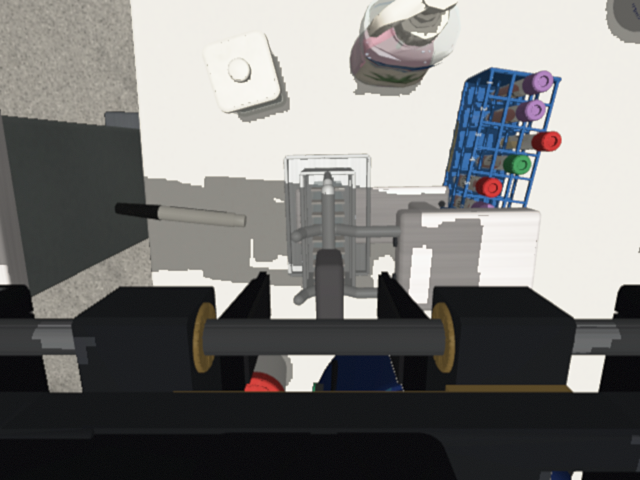

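The block (cols 317–343, far top edge at row 250) lies between the fingertips (cols 265 and 385).

```bash
python3 - <<'E'
from h import *
c=np.load("w4.npy",allow_pickle=True)
print(atz(c,(250,330),.234))
E
```

```text
[0.50558051 0.04648799 0.234     ]
```

Request:
arm_command([
  [[0.3,0.1,2,0,0,0,5],[0.3,0.1,4.3,0,0,0,5],[0.3,0.1,4.3,0,0,0,5],[0.3,0.1,4.3,0,0,0,5]],
])

```text
clock: 4.72
tcp_pos: [0.506, 0.028, 0.2086]
orientation: [[-0.03, 1.0, 0.001], [1.0, 0.03, 0.0], [0.0, 0.001, -1.0]]
force: [0.3, -0.0, 0.4]
finger_gap: 0.0499
grip_force: 0.0
```

Request:
arm_command([
  [[0,0,0,0,0,0,1],[0,0,0,0,0,0,1],[0,0,0,0,0,0,1],[0,0,0,0,0,0,1],[0,0,0,0,0,0,1]],
], squeeze=40)

```text
clock: 5.13
tcp_pos: [0.5063, 0.0272, 0.2081]
orientation: [[-0.029, 1.0, 0.001], [1.0, 0.029, -0.0], [-0.0, 0.001, -1.0]]
force: [0.1, 0.5, -0.3]
finger_gap: 0.0222
grip_force: 0.0
```

Request:
arm_command([
  [[0,0,0,0,0,0,1],[0,0,0,0,0,0,1],[0,0,0,0,0,0,1],[0,0,0,0,0,0,1]],
])

```text
clock: 5.47
tcp_pos: [0.506, 0.0272, 0.2075]
orientation: [[-0.029, 1.0, 0.0], [1.0, 0.029, -0.0], [-0.0, 0.0, -1.0]]
force: [0.6, 0.7, 0.5]
finger_gap: 0.0142
grip_force: 39.9
```

Request:
arm_command([
  [[0,0,-0.6,0,0,0,1],[0,0,-1.3,0,0,0,1],[0,0,-2.2,0,0,0,1],[0,0,-3.2,0,0,0,1],[0,0,-3.2,0,0,0,1]],
])

```text
clock: 5.88
tcp_pos: [0.5072, 0.0272, 0.2424]
orientation: [[-0.029, 1.0, 0.005], [1.0, 0.029, -0.0], [-0.0, 0.005, -1.0]]
force: [-0.2, 0.3, -2.3]
finger_gap: 0.0138
grip_force: 39.9
```

```bash
python3 - <<'E'
from h import *
o=telemetry.get_obs();print(o["tcp_pos"],o["finger_gap"],o["grip_force"],o["force"],o["moment"])
# retreat 65 mm along stand -x (yaw .035)
p=o["tcp_pos"];go(p[0]-.065,p[1]-.065*.035,p[2],.03)
E
```

```text
[0.50724712 0.02719574 0.24243399] 0.013785969451667409 39.9317729473114 [-0.19801083  0.32383853 -2.27047563] [-0.0899219   0.04932045  0.00521293]
go [-0.04 -6.5  -0.03] [ 0.0046  0.0003 -0.001 ] t 5.88
```

Request:
arm_command([
  [[0,-1.2,0,0,0,0,1],[0,-2.8,0,0,0,0,1],[0,-4.6,0,0,0,0,1],[0,-6,0,0,0,0,1],[0,-6.5,0,0,0,0,1]],
])

```text
clock: 6.3
tcp_pos: [0.4396, 0.0254, 0.2393]
orientation: [[-0.029, 1.0, -0.0], [1.0, 0.029, -0.0], [-0.0, -0.0, -1.0]]
force: [0.1, 0.3, -2.8]
finger_gap: 0.014
grip_force: 39.9
```

Request:
arm_command([
  [[0,0,-1.5,0,0,0,1],[0,0,-3.5,0,0,0,1],[0,0,-5.5,0,0,0,1],[0,0,-7,0,0,0,1],[0,0,-7.5,0,0,0,1]],
])

```text
clock: 6.72
tcp_pos: [0.4424, 0.0253, 0.3177]
orientation: [[-0.029, 1.0, 0.006], [1.0, 0.029, -0.0], [-0.0, 0.006, -1.0]]
force: [-0.1, -0.3, -2.5]
finger_gap: 0.014
grip_force: 39.9
```

```bash
python3 - <<'E'
from h import *
o=telemetry.get_obs();print(o["tcp_pos"],o["finger_gap"],o["grip_force"],o["force"])
y=.298;X=np.array([np.cos(y),np.sin(y)]);p=np.array([.505,.305])-.065*X;print(p)
go(*p,.317,y)
E
```

```text
[0.44237389 0.02527199 0.31771897] 0.013953692669116726 39.93190884590149 [-0.06982735 -0.32188667 -2.53226229]
[0.44286483 0.28591542]
go [26.05  0.8   0.06] [ 0.0055  0.0012 -0.269 ] t 6.72
```

Request:
arm_command([
  [[1.5,0,0,0,0,-0.02,1],[4,0.1,0,0,0,-0.05,1],[7,0.2,0,0,0,-0.08,1],[10,0.3,0,0,0,-0.11,1],[13,0.4,0,0,0,-0.14,1]],
])

```text
clock: 7.13
tcp_pos: [0.4411, 0.1566, 0.3135]
orientation: [[-0.169, 0.986, -0.0], [0.986, 0.169, -0.0], [-0.0, -0.0, -1.0]]
force: [-0.1, -0.7, -3.9]
finger_gap: 0.0137
grip_force: 40.0
```

```bash
python3 -c "
from h import *
go(.443,.286,.317,.298)"
```

```text
go [12.72  2.38 -0.35] [-0.0004  0.     -0.1282] t 7.13
```

Request:
arm_command([
  [[3,0.6,0,0,0,-0.03,1],[6,1.2,0,0,0,-0.06,1],[9,1.8,0,0,0,-0.09,1],[11.5,2.2,0,0,0,-0.115,1],[12.7,2.4,0,0,0,-0.128,1]],
])

```text
clock: 7.55
tcp_pos: [0.443, 0.2873, 0.3131]
orientation: [[-0.296, 0.955, -0.002], [0.955, 0.296, 0.001], [0.001, -0.001, -1.0]]
force: [-0.1, -0.3, -2.8]
finger_gap: 0.0139
grip_force: 40.0
```

Request:
arm_command([
  [[0,0,0,0,0,0,1],[0,0,0,0,0,0,1],[0,0,0,0,0,0,1]],
])

```text
clock: 7.8
tcp_pos: [0.4436, 0.2837, 0.3139]
orientation: [[-0.292, 0.956, -0.0], [0.956, 0.292, -0.001], [-0.001, -0.001, -1.0]]
force: [0.1, -0.5, -3.5]
finger_gap: 0.0139
grip_force: 40.0
```

```bash
python3 - <<'E'
from h import *
o=telemetry.get_obs();print(o["tcp_pos"],o["force"])
c=cam("wrist");cv2.imwrite("pics/w5.png",imaging.camera("wrist"));np.save("w5.npy",np.array([*c],dtype=object),allow_pickle=True)
go(.443,.286,.240,.298)
E
```

```text
[0.44356773 0.28374959 0.31385492] [ 0.13963843 -0.53511892 -3.46236578]
go [0.25 0.01 7.41] [-0.0003  0.0006 -0.0025] t 7.85
```

View pics/w5.png

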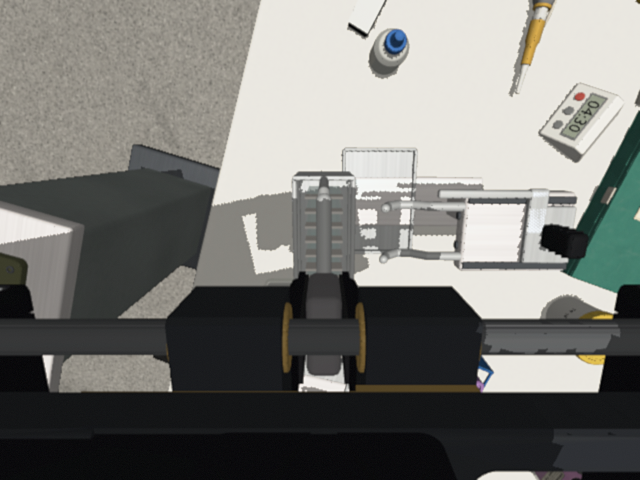

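The carrier hangs level in the grip, in line with the stand. Prong tips are at (387,207) and (386,257), tray corners at (343,148) and (417,148), and the head's front corner at (459,268).

```bash
python3 - <<'E'
from fit import *
c=np.load("w5.npy",allow_pickle=True)
L=[((386,207.5),(-.019,.02,.188)),((384.5,257.5),(-.019,-.02,.188)),((343,149),(-.042,.062,.014)),((417,149),(.042,.062,.014)),((459,268),(.043,-.032,.181))]
v,r=fit(c,L,[.505,.305,.3]);print(v,r.tolist())
# carrier: rack top far corners in image at (294,176),(355,174); rack top z
z=.036+.078+(.31385-.2078)
C,S=np.cos(v[2]),np.sin(v[2])
P=[atz(c,(175,x),z)[:2] for x in(294,355)];t=telemetry.get_obs()["tcp_pos"][:2]
for p in P+[t]: print("stand frame",(p-v[:2])@[C,S],(p-v[:2])@[-S,C])
E
```

```text
[0.50522205 0.3063503  0.30335525] [[-0.3, -0.5], [-0.3, 0.6], [0.7, -0.5], [-0.9, -1.1], [0.9, 1.5]]
stand frame -0.08482236460939745 0.04648820302615565
stand frame -0.04490864325365653 0.0461657480643604
stand frame -0.06556773702086964 -0.0033240525868719166
```

Request:
arm_command([
  [[0.4,0,1.5,0,0,0,1],[0.4,0,3.5,0,0,0,1],[0.4,0,5.5,0,0,0,1],[0.4,0,7,0,0,0,1],[0.4,0,7.4,0,0,0,1]],
])

```text
clock: 8.27
tcp_pos: [0.4411, 0.2865, 0.237]
orientation: [[-0.291, 0.957, -0.005], [0.957, 0.291, -0.003], [-0.001, -0.005, -1.0]]
force: [-0.3, -0.7, -3.8]
finger_gap: 0.0139
grip_force: 40.0
```

Request:
arm_command([
  [[0,0,0,0,0,0,1],[0,0,0,0,0,0,1]],
])

```text
clock: 8.43
tcp_pos: [0.4428, 0.288, 0.2412]
orientation: [[-0.292, 0.957, 0.001], [0.957, 0.292, 0.0], [0.0, 0.001, -1.0]]
force: [0.5, 0.4, -3.2]
finger_gap: 0.0141
grip_force: 40.0
```

```bash
python3 - <<'E'
from h import *
go(.5052,.3063,.240,.300)
E
```

```text
go [-0.07  6.5   0.13] [ 0.0012 -0.0001 -0.004 ] t 8.43
```

Request:
arm_command([
  [[0,1.2,0,0,0,0,1],[0,2.8,0,0,0,0,1],[0,4.6,0,0,0,0,1],[0,6,0,0,0,0,1],[0,6.5,0,0,0,0,1]],
])

```text
clock: 8.85
tcp_pos: [0.5069, 0.3079, 0.2424]
orientation: [[-0.292, 0.956, 0.004], [0.956, 0.292, 0.002], [0.0, 0.004, -1.0]]
force: [0.3, -0.3, -2.9]
finger_gap: 0.0137
grip_force: 40.0
```

Request:
arm_command([
  [[0,0,0,0,0,0,1],[0,0,0,0,0,0,1]],
])

```text
clock: 9.02
tcp_pos: [0.5045, 0.3074, 0.2411]
orientation: [[-0.292, 0.956, 0.0], [0.956, 0.292, 0.0], [0.0, 0.0, -1.0]]
force: [0.2, -0.6, -3.4]
finger_gap: 0.0137
grip_force: 40.0
```

```bash
python3 - <<'E'
from h import *
c=cam("wrist");a=imaging.camera("wrist");cv2.imwrite("pics/w6.png",a);np.save("w6.npy",np.array([*c],dtype=object),allow_pickle=True)
cv2.imwrite("pics/w6c.png",cv2.resize(a[120:300,250:510],None,fx=3,fy=3,interpolation=2))
print(telemetry.get_obs()["force"]);go(.5052,.3063,.2078,.300)
E
```

```text
[ 0.02340924 -0.26483504 -2.5125409 ]
go [-0.13  0.07  3.31] [ 0.0002 -0.0001 -0.003 ] t 9.07
```

View pics/w6c.png

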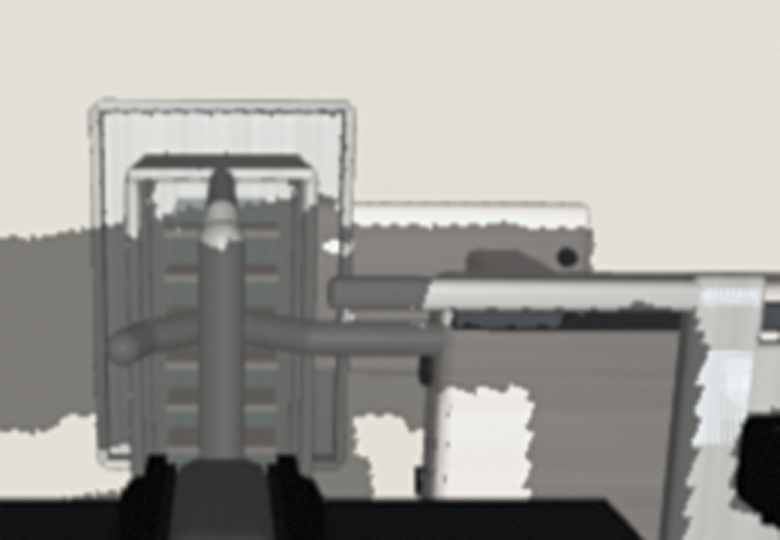

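The bar (crop col 220) is over the dip, and the keeper arm (its end at crop col 330) is clear of it. Lowering.

Request:
arm_command([
  [[0,0,0.8,0,0,0,1],[0,0,1.7,0,0,0,1],[0,0,2.5,0,0,0,1],[0,0,3,0,0,0,1],[0,0,3.2,0,0,0,1]],
])

```text
clock: 9.48
tcp_pos: [0.5034, 0.3071, 0.2075]
orientation: [[-0.293, 0.956, -0.003], [0.956, 0.293, -0.001], [-0.0, -0.003, -1.0]]
force: [-4.3, -2.5, 3.7]
finger_gap: 0.0138
grip_force: 40.0
```

Request:
arm_command([
  [[0,0,0,0,0,0,1],[0,0,0.1,0,0,0,1],[0,0,0.1,0,0,0,1]],
])

```text
clock: 9.73
tcp_pos: [0.5046, 0.3076, 0.2077]
orientation: [[-0.293, 0.956, 0.0], [0.956, 0.293, 0.0], [0.0, 0.0, -1.0]]
force: [-0.7, 0.3, -1.0]
finger_gap: 0.014
grip_force: 40.0
```

Request:
arm_command([
  [[0,0,0.1,0,0,0,1],[0,0,0.15,0,0,0,1],[0,0,0.15,0,0,0,1],[0,0,0.15,0,0,0,1]],
])

```text
clock: 10.07
tcp_pos: [0.5046, 0.3076, 0.2074]
orientation: [[-0.293, 0.956, 0.001], [0.956, 0.293, 0.0], [0.0, 0.001, -1.0]]
force: [-4.6, -2.2, 4.2]
finger_gap: 0.0136
grip_force: 40.0
```

Request:
arm_command([
  [[0,-0.05,-0.1,0,0,0,1],[0,-0.05,-0.1,0,0,0,1]],
], squeeze=5)

```text
clock: 10.23
tcp_pos: [0.5048, 0.3077, 0.2075]
orientation: [[-0.293, 0.956, 0.003], [0.956, 0.293, 0.001], [0.0, 0.003, -1.0]]
force: [0.4, -0.6, 3.0]
finger_gap: 0.0139
grip_force: 5.0
```

Request:
arm_command([
  [[0,0,0,0,0,0,2],[0,0,0,0,0,0,3],[0,0,0,0,0,0,3],[0,0,0,0,0,0,3],[0,0,0,0,0,0,3]],
])

```text
clock: 10.65
tcp_pos: [0.5039, 0.3073, 0.2066]
orientation: [[-0.293, 0.956, -0.0], [0.956, 0.293, -0.0], [-0.0, -0.0, -1.0]]
force: [-0.6, -0.1, -0.1]
finger_gap: 0.0295
grip_force: 0.0
```

```bash
python3 - <<'E'
from h import *
o=telemetry.get_obs();print(o["tcp_pos"],o["force"],o["finger_gap"],o["grip_force"])
c=cam("wrist");a=imaging.camera("wrist")
cv2.imwrite("pics/w7c.png",cv2.resize(a[120:300,250:510],None,fx=3,fy=3,interpolation=2))
E
```

```text
[0.50390892 0.30730642 0.20655159] [-0.55595005 -0.11760536 -0.12014262] 0.029470691798868735 0.0
```

View pics/w7c.png

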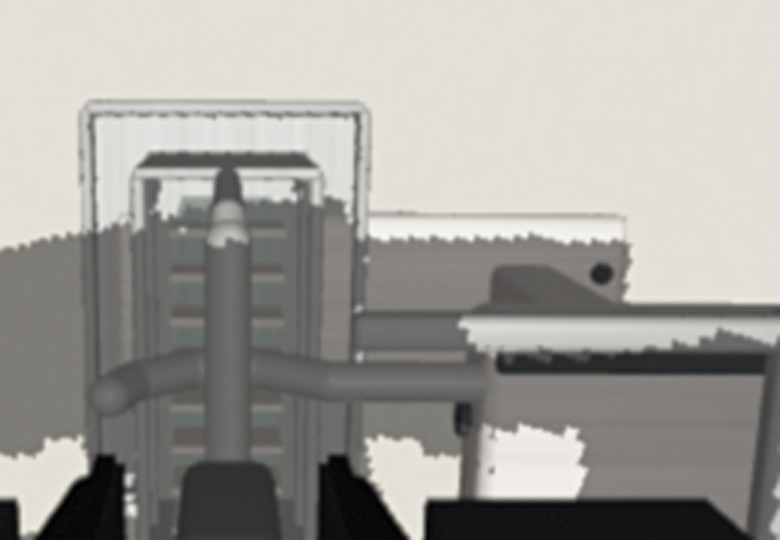

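Request:
arm_command([
  [[0,0,-1.5,0,0,0,3],[0,0,-4,0,0,0,3],[0,0,-6,0,0,0,3],[0,1.5,-6.5,0,0,0,4],[0,4.5,-6.5,0,0,0,4]],
])

```text
clock: 11.12
tcp_pos: [0.5471, 0.3212, 0.276]
orientation: [[-0.294, 0.956, 0.005], [0.956, 0.294, 0.003], [0.001, 0.005, -1.0]]
force: [0.7, 0.1, 1.2]
finger_gap: 0.0377
grip_force: 0.0
```

Request:
arm_command([
  [[0,3,0,0,0,0,4],[0,5.8,0,0,0,0,4],[0,5.8,0,0,0,0,4],[0,5.8,0,0,0,0,4]],
])

```text
clock: 11.45
tcp_pos: [0.603, 0.3374, 0.2704]
orientation: [[-0.292, 0.956, -0.002], [0.956, 0.292, -0.001], [-0.0, -0.002, -1.0]]
force: [-0.2, 0.7, -0.9]
finger_gap: 0.0404
grip_force: 0.0
```

```bash
python3 - <<'E'
from h import *
c=cam("wrist");a=imaging.camera("wrist");cv2.imwrite("pics/w8.png",a)
o=telemetry.get_obs();print(o["tcp_pos"],o["force"])
go(.607,.338,.205,.298)
# dark keeper top in strip between fingers
print(proj(c,[.607,.338,.224]), imaging.recognise("wrist","keeper_grip")[:2])
E
```

```text
[0.60227356 0.33735392 0.27100308] [-0.34922802 -0.02010122 -0.71456935]
go [-0.08  0.48  6.6 ] [-0.0016  0.0001 -0.0012] t 11.5
[270.57973597 331.22351428] [{'centre': [239.8, 318.9], 'score': 0.61}]
```

View pics/w8.png

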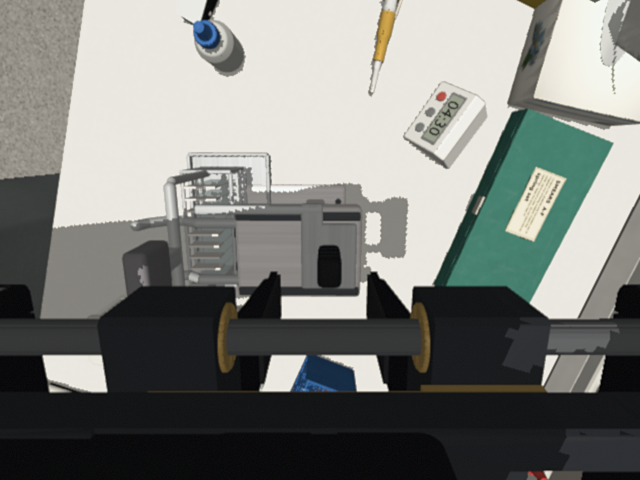

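The keeper grip (cols 317–342, top centre about (330,268)) agrees with the prediction at (331,271), and the carrier hangs in place.

Request:
arm_command([
  [[0,0.5,1.5,0,0,0,4],[0,0.5,3.5,0,0,0,4],[0,0.5,5.5,0,0,0,4],[0,0.5,6.5,0,0,0,4],[0,0.5,6.5,0,0,0,4]],
])

```text
clock: 11.97
tcp_pos: [0.6049, 0.338, 0.2024]
orientation: [[-0.293, 0.956, -0.006], [0.956, 0.293, -0.003], [-0.001, -0.006, -1.0]]
force: [-0.1, -0.5, -0.5]
finger_gap: 0.0399
grip_force: 0.0
```

Request:
arm_command([
  [[0,0,0,0,0,0,1],[0,0,0,0,0,0,1],[0,0,0,0,0,0,1],[0,0,0,0,0,0,1],[0,0,0,0,0,0,1]],
], squeeze=15)

```text
clock: 12.38
tcp_pos: [0.6075, 0.3391, 0.2083]
orientation: [[-0.293, 0.956, 0.001], [0.956, 0.293, 0.001], [0.0, 0.001, -1.0]]
force: [-1.4, -0.4, 2.9]
finger_gap: 0.0138
grip_force: 15.0
```

Request:
arm_command([
  [[0,0,0,0,0,0,1],[0,0,0,0,0,0,1]],
])

```text
clock: 12.55
tcp_pos: [0.6076, 0.3391, 0.2083]
orientation: [[-0.292, 0.956, 0.001], [0.956, 0.292, 0.001], [0.0, 0.002, -1.0]]
force: [-1.3, 0.5, 4.7]
finger_gap: 0.0138
grip_force: 15.0
```

Request:
arm_command([
  [[0,-0.6,-0.2,0,0,0,1],[0,-1.6,-0.2,0,0,0,1],[0,-2.6,-0.2,0,0,0,1],[0,-3.4,-0.2,0,0,0,1],[0,-4.2,-0.2,0,0,0,1]],
])

```text
clock: 12.97
tcp_pos: [0.5658, 0.3265, 0.2083]
orientation: [[-0.293, 0.956, -0.0], [0.956, 0.293, 0.0], [0.0, -0.0, -1.0]]
force: [1.0, 1.5, -1.2]
finger_gap: 0.0139
grip_force: 15.0
```

Request:
arm_command([
  [[0,-0.4,0,0,0,0,1],[0,-0.7,0,0,0,0,1],[0,-0.9,0,0,0,0,1],[0,-0.9,0,0,0,0,1]],
])

```text
clock: 13.3
tcp_pos: [0.5599, 0.3247, 0.2084]
orientation: [[-0.293, 0.956, 0.005], [0.956, 0.293, 0.003], [0.001, 0.006, -1.0]]
force: [8.1, 5.9, -6.6]
finger_gap: 0.0141
grip_force: 15.0
```

End stop reached: the keeper moved 49.8 mm and the resistance then rose to about 10 N. Releasing.

Request:
arm_command([
  [[0,0,0,0,0,0,1],[0,0.1,0,0,0,0,3],[0,0.1,0,0,0,0,3],[0,0.1,0,0,0,0,3],[0,0.1,0,0,0,0,3]],
])

```text
clock: 13.72
tcp_pos: [0.5593, 0.324, 0.2091]
orientation: [[-0.293, 0.956, -0.0], [0.956, 0.293, -0.0], [-0.0, -0.0, -1.0]]
force: [-0.5, 1.2, 0.3]
finger_gap: 0.0294
grip_force: 0.0
```

Request:
arm_command([
  [[0,0,-1.5,0,0,0,3],[0,0,-4,0,0,0,3],[0,0,-7,0,0,0,3],[0,0,-10,0,0,0,3],[0,0,-12,0,0,0,3]],
])

```text
clock: 14.13
tcp_pos: [0.5599, 0.3245, 0.3341]
orientation: [[-0.293, 0.956, 0.004], [0.956, 0.293, 0.002], [0.001, 0.005, -1.0]]
force: [-0.3, -0.1, -0.3]
finger_gap: 0.0297
grip_force: 0.0
```

Request:
arm_command([
  [[0,0,0,0,0,0,3],[0,0,0,0,0,0,3]],
])

```text
clock: 14.3
tcp_pos: [0.56, 0.3245, 0.332]
orientation: [[-0.293, 0.956, 0.004], [0.956, 0.293, 0.002], [0.001, 0.005, -1.0]]
force: [-0.1, 0.0, -0.9]
finger_gap: 0.0299
grip_force: 0.0
```

```bash
python3 - <<'E'
from h import *
o=telemetry.get_obs();print(o["tcp_pos"],o["force"],o["finger_gap"])
c=cam("wrist");a=imaging.camera("wrist");s=imaging.camera("scene")
b=np.hstack([cv2.resize(a[100:320,180:480],None,fx=1.35,fy=1.35),cv2.resize(s[150:310,250:450],(405,297))[:297]]) 
cv2.imwrite("pics/end.png",b)
X=np.array([np.cos(.3),np.sin(.3)]);p=np.array([.505,.3063])
k=proj(c,[*(p+.058*X),.224]);print("keeper locked pred, crop xy",((k[1]-180)*1.35,(k[0]-100)*1.35))
E
```

```text
[0.56000892 0.32453927 0.33198503] [-0.09916203  0.01278103 -0.89665101] 0.02991366390887628
keeper locked pred, crop xy (np.float64(193.38237099812045), np.float64(195.60400817249956))
```

View pics/end.png

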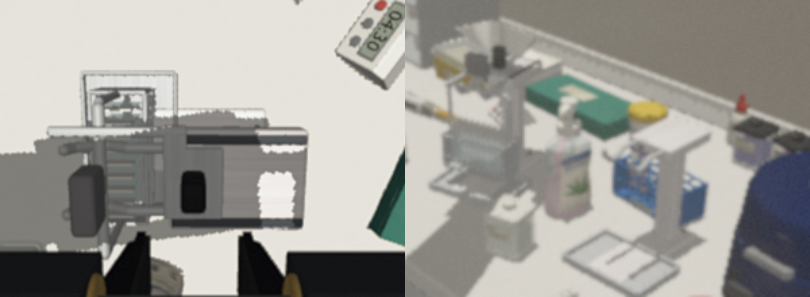

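The end picture shows the carrier hanging on the drain stand with the keeper arm across its bar. The keeper top is at crop x = 193, exactly the locked prediction, and the bottles and jar in view have not moved.

```bash
python3 -c "
from workcell import job_done
print(job_done())"
```

```text
the job is handed in; nothing more can be done
None
```

The carrier hangs in both dips of the draining stand with the keeper slid 49.8 mm to its end stop over the bar. The job was handed in at about 14.5 s; no verdict was returned.

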